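Catch the test slugs and hold the feeder paddle in

ROBOT

A 6-joint arm with a two-finger parallel gripper is mounted at the origin on the work surface. World frame = base frame: x ahead of the robot, y to its left, z up, the work surface at z = 0. Lengths are in m, angles in rad, forces in N, time in s.
With the tool pointing down it reaches from about 0.325 to 0.9 m from the base axis. Payload 3.5 kg.
Tool frame: the origin (TCP) lies between the finger pads; the fingertips stand 14 mm ahead of it and the grasp point (between the pads) lies 5 mm behind it; z points along the fingers, y is the line along which they close (so a half turn about z gives the same grasp; the last joint's range is limited). The gripper opens to 85 mm and grips with 20 to 120 N. Pads are 22 mm wide; open, the fingers measure 114 mm over their backs; the gripper's body (76 mm by 85 mm) begins 54 mm behind the grasp point. The pads swing forward as they close: fully open they stand 13 mm farther back than shut.
Start: joints at [-1.368, 0.276, -0.026, 1.268, 0, 1.467], TCP at [0.188, -0.596, 0.245] pointing down, gripper open.
Joint ranges: [-3.12, 3.12], [-0.85, 1.88], [-1.08, 1.24], [-1.95, 2.15], [-1.57, 1.53], [-3.14, 3.14]. Speed limits (rad/s): [2.57, 2.57, 3.14, 3.14, 3.14, 3.14].

INTERFACE

Orientations are given as a rotation vector (axis times angle).
In Python, from rig import observe, capture, finish_job gives the robot as it stands.
- The arm moves only by the tool arm_command, never from a script. Its argument "commands" is a list of rows, each an object of numbers: "dx", "dy", "dz": the shift along the tool's x, y, z in m; "rx", "ry", "rz": the turn, a rotation vector about the tool's x, y, z in rad; "jaw": the opening, from 0 (shut) to 1 (fully open). In form: [{"dx": .., "dy": .., "dz": .., "rx": .., "ry": .., "rz": .., "jaw": ..}, ...]. A call has 1 to 20 rows; each row shifts and turns the commanded pose from where the row before left it, along the tool's axes as they then stand; what a row does not reach is not made up. A row lasts 1/12 s, in which the tool goes at most 41.7 mm and 7.16 degrees, less where a joint would pass 70% of its speed; a pose out of reach is approached as far as the arm can. A call with a gripper value outside its range is refused whole. The fingers move at their own pace and stop on an object; "grip_force" is the grip in N (left out, the last holds). Time passes only in rows, so rows that do not move let the fingers close. It gives the time, the measured TCP pose, the force, the opening and the grip force at its end, in the units of the state.
- observe(): the state, without advancing time (a new reading comes with each control period).
- capture(name): name is "side" or "top" or "wrist"; returns a dict with "frame" (480x640x3 uint8, red, green, blue), "mtx" (3x3 intrinsics, pixels), "world_to_cam" (4x4, takes a point from world to camera coordinates). Camera axes: x right, y up, looking along -z (the intrinsics and any distortion apply to the point x, -y, -z); pixel columns grow to the right and rows downward; lengths in m; the calibration is good to about 2 mm. A picture is of the moment at which its call begins. There is no depth.
- finish_job(): hands the job in; it is judged then, once.
The state is a dict: "clock": time; "q": joint angles; "qvel": joint speeds; "joint_efforts": joint torques, N m; "tcp_pos": TCP position; "eef_rot": TCP orientation; "contact_force": force on the tool from outside, world axes, zero at the start; "torque": the same for the moment, N m; "opening": opening from 0.0 (shut) to 1.0 (fully open); "gripper_force": force on a finger pad.
Only numpy, scipy, OpenCV 4.12 (cv2) and the standard library are available. Lean on these libraries where they do the work, as an engineer would, in place of code of your own. Each camera call takes 0.05 s, during which the arm holds its last target. There are 200 camera calls.

TASK

Pick up the round dish by its handle, hold it level and clear of the bench under the mouth of the slug feeder, and push its round wall against the spring-loaded paddle, so that the gate slides aside and all three slugs slide off the chute into the dish without any landing on the bench. Finish while still holding the dish there in the gripper with the three slugs in it, and with it keeping the paddle pushed in 45 mm, where its pointer stands between the two tabs. Leave the rod stand, the stack of plates and the weight where they are.

Things in the scene. Friction and masses are not known exactly. Their poses are not given: they have to be found in the camera images.
- dish: Round open aluminium dish, 96 mm across the rim (92 at the foot), 55 high, wall 3, floor 4, 0.11 kg, with one straight black bar handle. Origin: centre of its underside, on the bench at the start; z up; the handle points along its own -x. The handle is level, 16 mm wide (along y), 14 tall, its middle line 42 mm above the underside, and reaches to 154 mm from the dish's axis
- dish_handle (a point): Good grip point on the middle line of the dish's handle: 108 mm from the dish's axis along the dish's -x, 42 mm above its underside. Close the fingers along the dish's y
- feeder: Slug feeder, fixed to the bench. Origin: on the bench plumb under the drop point, where the dish's axis belongs when the paddle is in 45 mm. x: push direction of the paddle, away from the robot, turned up to 0.3 rad; z up. The chute comes from the -y side, the spring barrel is beyond the paddle (+x); the bench under the drop point and the space towards the robot (-x) are clear
- base_plate (a point): On top of the grey base plate, 10 mm thick, at (20, -110 mm) in the feeder frame; in the feeder's frame it covers x -20 to 225, y -150 to -70 mm, and x 90 to 225, y -70 to 75 mm. A 12 mm post at (0, -105 mm) carries the chute
- chute_mouth (a point): Middle of the lower edge of the chute's floor, 125 mm above the bench (underside 120), 22 mm from the drop point on the feeder's -y side. The chute is 28 mm wide inside, 36 outside, sloping at 30 degrees; its walls end 155 mm above the bench at the mouth, 220 at the top end. The dish catches well with its underside 40 to 60 mm above the bench: rim below the chute
- paddle (a joint): Travel of the spring paddle along the feeder's x, m: 0 at rest, 0.06 against the stop. It pushes back with 2.7 N at 0, 6.8 N at 0.045, 8.1 N at 0.06, and springs back when let go. It carries the gate, a steel plate across the chute's mouth: the slugs come out once the travel is some 0.03 to 0.04. Its side pointer stands between the two tabs from 0.037 to 0.053, midway at 0.045
- paddle_face (a point): Middle of the paddle's flat upright steel face, which looks along the feeder's -x: 60 mm wide, 60 to 113 mm above the bench; at rest 3 mm beyond the drop point along the feeder's x. The dish's wall is pushed against it: with the travel at 0.045 the face is 48 mm beyond the drop point, one dish radius
- tabs (a point): Midway between the two small upright tabs that mark the wanted travel, on top of a thin fixed upright plate on the feeder's +y side (x 77 to 137, y 58 to 62 mm), tabs 131 mm high. The pointer is a 4 mm bar that points at this plate from the paddle's carriage
- slug1: Polished aluminium slug, a cylinder 20 mm across and 20 high, 18 g, origin at its centre; number 1 from the gate in the chute at the start; slippery (friction about 0.15)
- slug2: Polished aluminium slug, a cylinder 20 mm across and 20 high, 18 g, origin at its centre; number 2 from the gate in the chute at the start; slippery (friction about 0.15)
- slug3: Polished aluminium slug, a cylinder 20 mm across and 20 high, 18 g, origin at its centre; number 3 from the gate in the chute at the start; slippery (friction about 0.15)
- rod_stand: Copper plate 100 x 70 x 8 mm with three upright brass rods, the middle one 108 mm high; origin centre of underside. To be left alone
- plate_stack: Stack of black plates, one solid piece, 106 x 90 x 46 mm; origin centre of underside. To be left alone
- weight: Round brass weight 44 mm across, 58 high, with a small knob on top; origin centre of underside. To be left alone
Not all that is in view belongs to the job. Of the things that look like the dish, the smallest one is meant.

How it is judged:
On the way, in this order (a step that is already met when the one before it is completed fails the run):
1. the dish is held in the fingers, lifted level at least 25 mm clear of the bench, the paddle still at rest (height (world z) of dish above 0.025 m and angle between dish's own z axis and vertical below 0.3 rad and contact force between the fingers and dish above 1 N and value of joint paddle below 0.01 m), for 0.1 s.
2. all three slugs are in the raised, level dish while it pushes the paddle in (height (world z) of dish above 0.025 m and angle between dish's own z axis and vertical below 0.3 rad and contact force between the fingers and dish above 1 N and horizontal distance between each of slug1, slug2, slug3 and dish below 0.045 m and z of slug1 in the frame of dish between 0 and 0.055 m and z of slug2 in the frame of dish between 0 and 0.055 m and z of slug3 in the frame of dish between 0 and 0.055 m and value of joint paddle above 0.025 m and contact force between dish and feeder above 1 N), for 0.2 s.
At the end, for the whole second after the job is handed in: The fingers hold the dish (over 1 N), underside more than 25 mm above the bench, tilted less than 0.3 rad and still, with all three slugs inside; the dish presses on the feeder's paddle (over 1 N), whose travel stays between 37 and 53 mm (height (world z) of dish above 0.025 m and angle between dish's own z axis and vertical below 0.3 rad and contact force between the fingers and dish above 1 N and horizontal distance between each of slug1, slug2, slug3 and dish below 0.045 m and z of slug1 in the frame of dish between 0 and 0.055 m and z of slug2 in the frame of dish between 0 and 0.055 m and z of slug3 in the frame of dish between 0 and 0.055 m and value of joint paddle between 0.037 and 0.053 m and contact force between dish and feeder above 1 N and linear speed of dish below 0.03 m/s); the arm keeps its last pose, push and grip.
It fails at once if a bystander is moved more than 20 mm (distance of any of rod_stand, plate_stack, weight from where it was at the start of the episode above 0.02 m).
It fails at once if a slug falls onto the bench (height (world z) of any of slug1, slug2, slug3 below 0.018 m).
It also fails if it takes over 40 s, if anything falls off the work surface, if the arm or the gripper's body presses on something with over 40 N, if the wrist force passes 120 N, or if a joint passes its speed limit or range.

## Working session

There is one attempt and no reset: what is moved stays moved. The work goes in short steps, Python scripts to look and compute and a tool call to move; the robot and the scene stay as the last step left them, time stands still between calls to the robot, and variables do not carry over. Pictures are saved under pics/ and viewed, at most 10 in all, crops included, and the job is handed in when it is done.

Besides the shell and the picture viewer there is one more tool, called after "Call:" by a JSON object that holds its "api" and its "payload". arm_command: Moves the arm, as the interface text tells. Its arguments: {"type":"object","properties":{"commands":{"type":"array","items":{"type":"object","properties":{"dx":{"type":"number"},"dy":{"type":"number"},"dz":{"type":"number"},"rx":{"type":"number"},"ry":{"type":"number"},"rz":{"type":"number"},"jaw":{"type":"number"}}}},"grip_force":{"type":"number"}},"required":["commands"]}

```bash
mkdir -p pics; cat > h.py <<'E'
import numpy as np, cv2
from rig import observe, capture, finish_job
def ray(c,u,v):
    W=np.array(c["world_to_cam"]);K=np.array(c["mtx"])
    d=np.linalg.inv(K)@[u,v,1.]; d=np.array([d[0],-d[1],-d[2]])
    R=W[:3,:3];o=-R.T@W[:3,3]; return o,R.T@d
def onz(c,u,v,z):
    o,d=ray(c,u,v); return o+d*(z-o[2])/d[2]
def proj(c,p):
    W=np.array(c["world_to_cam"]);q=W[:3,:3]@np.array(p)+W[:3,3]
    r=np.array(c["mtx"])@[q[0],-q[1],-q[2]]; return r[:2]/r[2]
E
python3 - <<'E'
from h import *
import pickle
cs={n:capture(n) for n in("top","side")}
pickle.dump(cs,open("c0.pkl","wb"))
for n,c in cs.items():
    cv2.imwrite(f"pics/{n}0.png",cv2.cvtColor(c["frame"],cv2.COLOR_RGB2BGR)); print(n,c["mtx"],c["world_to_cam"],[k for k in c])
print(observe())
E
```

```text
top [[503.44648147   0.         324.41118436]
 [  0.         503.44648147 243.40870358]
 [  0.           0.           1.        ]] [[ 0.02808164 -0.99920003  0.02847334  0.01358411]
 [ 0.9935133   0.03103924  0.10939787 -0.51661189]
 [-0.11019414  0.02521657  0.99359014 -1.12785655]
 [ 0.          0.          0.          1.        ]] ['frame', 'mtx', 'world_to_cam']
side [[599.90195139   0.         314.00893585]
 [  0.         599.90195139 235.38254727]
 [  0.           0.           1.        ]] [[-0.92840585 -0.37141167  0.01076765  0.48783666]
 [ 0.23195788 -0.55669209  0.79767754 -0.16621268]
 [-0.29027248  0.74306614  0.60298806 -1.31377163]
 [ 0.          0.          0.          1.        ]] ['frame', 'mtx', 'world_to_cam']
{'clock': 0.1, 'q': array([-1.36840516e+00,  2.77085256e-01, -2.77873381e-02,  1.26797444e+00,
        7.24841044e-06,  1.46742066e+00]), 'qvel': array([ 0.00128882, -0.00240113,  0.00287923, -0.00120433,  0.0012206 ,
       -0.00035477]), 'joint_efforts': array([ 5.02029616e-05, -4.46709216e+01,  2.96128285e+01,  8.51320568e-03,
       -7.47257172e-05, -3.59309382e-06]), 'tcp_pos': array([ 0.18800805, -0.59532962,  0.24423335]), 'eef_rot': array([-3.10292470e+00, -4.78116600e-01,  1.47942896e-04]), 'contact_force': array([-0.46635745,  0.31032572, -0.06933236]), 'torque': array([-0.0305695 , -0.04712217, -0.0375463 ]), 'gripper_force': 0.0, 'opening': 1.0016846114867544}
```

View pics/top0.png

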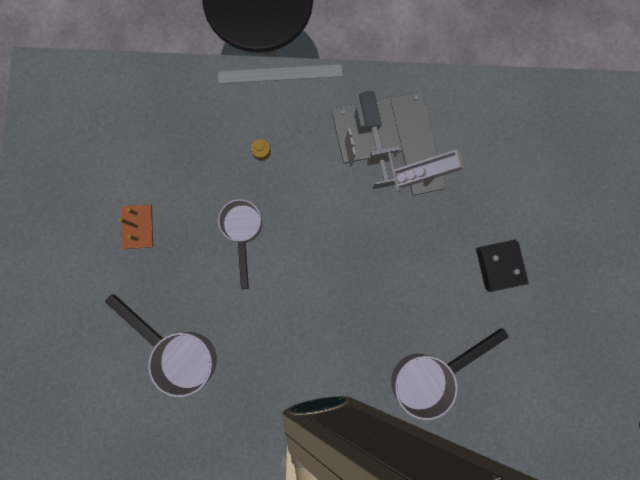

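View pics/side0.png

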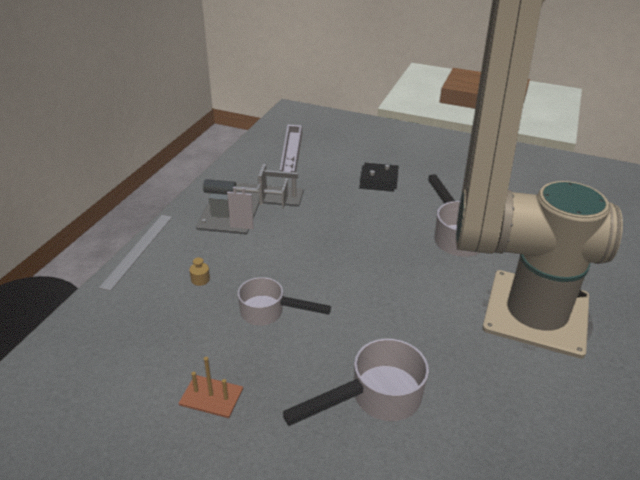

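Top view shows three dish-like pans, at (240,221), (181,364) and (426,385). The one at (240,221), with its handle down to (244,288), has the smallest rim and should be the dish. The feeder is at (390,150) with its barrel at (368,110). The stand is at (137,226), the weight at (260,149) and the stack at (502,265).

```bash
python3 - <<'E'
from h import *
import pickle
cs=pickle.load(open("c0.pkl","rb"));c=cs["top"];f=c["frame"]
hsv=cv2.cvtColor(f,cv2.COLOR_RGB2HSV); L=hsv[...,2].astype(int)
a=cv2.cvtColor(f,cv2.COLOR_RGB2BGR)
A=cv2.resize(a[185:300,190:300],None,fx=4,fy=4,interpolation=2)[:460]
B=cv2.resize(a[80:200,325:470],None,fx=4,fy=4,interpolation=2)[:460]
B=B[:460,:360+0] if 0 else cv2.resize(a[85:200,325:465],None,fx=4,fy=4,interpolation=2)
im=np.hstack([A,B]);im=cv2.resize(im,None,fx=.8,fy=.8);print(im.shape)
cv2.imwrite("pics/crop.png",im)
# dish mask: different from bench
for nm,(x0,y0,x1,y1) in dict(A=(205,190,275,245),B=(140,325,220,400),C=(390,348,462,424)).items():
    m=((f[...,2].astype(int)+f[...,0]-0*L)>230).astype(np.uint8)
    mm=np.zeros_like(m);mm[y0:y1,x0:x1]=m[y0:y1,x0:x1]
    k=cv2.findContours(mm,0,1)[0];k=max(k,key=cv2.contourArea)
    e=cv2.fitEllipse(cv2.convexHull(k));print(nm,e, onz(c,*e[0],.055))
m=(L<50).astype(np.uint8);mm=np.zeros_like(m);mm[238:295,230:256]=m[238:295,230:256]
k=max(cv2.findContours(mm,0,1)[0],key=cv2.contourArea);r=cv2.minAreaRect(k);print(r,[onz(c,*p,.049)for p in cv2.boxPoints(r)])
print(np.median(f[250:300,300:330].reshape(-1,3),0))
E
```

```text
(368, 800, 3)
A ((238.9356689453125, 219.70872497558594), (41.900611877441406, 42.88283920288086), 60.140018463134766) [0.56047961 0.22280982 0.055     ]
B ((179.43618774414062, 364.6850891113281), (62.55330276489258, 64.74639129638672), 33.447208404541016) [0.23887974 0.33631207 0.055     ]
C ((425.96343994140625, 387.6740417480469), (61.81660842895508, 64.06559753417969), 171.8209991455078) [ 0.20276795 -0.2013294   0.055     ]
((244.05001831054688, 243.35000610351562), (0.9486832022666931, 3.1622774600982666), 18.434947967529297) [array([0.50505783, 0.21175366, 0.049     ]), array([0.51189517, 0.20982856, 0.049     ]), array([0.51128102, 0.20778655, 0.049     ]), array([0.50444421, 0.20971308, 0.049     ])]
[ 95.  99. 101.]
```

View pics/crop.png

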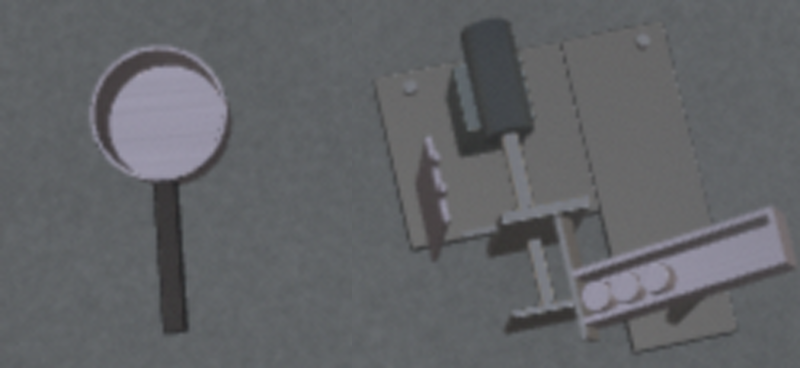

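The crop confirms the small dish: rim centre at about (240,220) px, handle tip at (244,288). I can also read the feeder's base-plate corners from it, and I'll fit the feeder pose to those.

```bash
python3 - <<'E'
from h import *
import pickle
from scipy.spatial.transform import Rotation as Rn
cs=pickle.load(open("c0.pkl","rb"));c=cs["top"]
px=lambda u,v:(325+(u-352)/3.2-.35,85+v/3.2-.35)
P=[(375,82),(413,249),(664,23),(735,327),(634,352)]
F=np.array([(225,75),(90,75),(225,-150),(-20,-150),(-20,-70)])/1000
X=np.array([onz(c,*px(*p),.01)[:2] for p in P])
a=F-F.mean(0);b=X-X.mean(0);yaw=np.arctan2((a[:,0]*b[:,1]-a[:,1]*b[:,0]).sum(),(a*b).sum())
R=np.array([[np.cos(yaw),-np.sin(yaw)],[np.sin(yaw),np.cos(yaw)]]);t=X.mean(0)-R@F.mean(0)
print("feeder",t,yaw,"res mm",((F@R.T+t-X)*1000).round(1).tolist())
wd=lambda x,y,z:[*(R@[x,y]+t),z]
# check: tops of paddle face corners at rest, in crop coords
for n,p in dict(padL=(.003,.03,.113),padR=(.003,-.03,.113),tab=(.107,.06,.131),mouthA=(.014,-.022,.155),mouthB=(-.018,-.022,.155)).items():
    q=proj(c,wd(*p));print(n,((q[0]-325+.35)*3.2+352).round(),((q[1]-85+.35)*3.2).round(), "side",proj(cs["side"],wd(*p)).round())
q=lambda u,v:(190+u/3.2-.35,185+v/3.2-.35)
h0=onz(c,*q(165,184),.049);h1=onz(c,*q(174.5,331),.049);ctr=onz(c,*q(159.5,113),.055)
d=h0-h1;print("handle",h0,h1,np.arctan2(d[1],d[0]),"ctr",ctr,"len",np.linalg.norm(h1-ctr), "yaw2",np.arctan2(*(ctr-h1)[1::-1]))
# side check: rim centre
s=cs["side"];print(proj(s,ctr),proj(s,h1))
T=Rn.from_rotvec(observe()["eef_rot"]).as_matrix();print(T.round(3))
E
```

```text
feeder [ 0.64266376 -0.10550345] 0.24199149450830568 res mm [[2.8, 1.6], [-0.9, 0.9], [1.8, 1.1], [-3.0, -3.0], [-0.7, -0.6]]
padL 515.0 319.0 side [284. 189.]
padR 601.0 301.0 side [288. 177.]
tab 440.0 173.0 side [239. 186.]
mouthA 597.0 272.0 side [283. 164.]
mouthB 608.0 319.0 side [295. 165.]
handle [0.51067747 0.21623339 0.049     ] [0.40823304 0.20493057 0.049     ] 0.10988677909425489 ctr [0.55994511 0.22153736 0.055     ] len 0.15273616925784023 yaw2 0.10902846972605353
[260.65515679 289.71033514] [329.95809255 305.67399665]
[[ 0.954  0.301 -0.   ]
 [ 0.301 -0.954  0.002]
 [ 0.    -0.002 -1.   ]]
```

Call:
{"api": "arm_command", "payload": {"commands": [{"rz":-0.1225,"jaw":1},{"rz":-0.1225},{"rz":-0.1225},{"rz":-0.1225},{"rz":-0.1225},{"rz":-0.1225},{"rz":-0.1225},{"rz":-0.1225},{"rz":-0.1225},{"rz":-0.1225},{"rz":-0.1225},{"rz":-0.1225},{"rz":-0.1225},{"rz":-0.1225},{"rz":-0.1225},{"rz":-0.1225},{"rz":-0.1225},{"rz":-0.1225},{"rz":-0.1225},{"rz":-0.1225}], "grip_force": 60}}

```text
$.commands[0]: bad value
```

Call:
{"api": "arm_command", "payload": {"commands": [{"rz":-0.1237},{"rz":-0.1237},{"rz":-0.1237},{"rz":-0.1237},{"dx":-0.016,"dy":0.035},{"dx":-0.016,"dy":0.035},{"dx":-0.016,"dy":0.035},{"dx":-0.016,"dy":0.035},{"dx":-0.016,"dy":0.035},{"dx":-0.016,"dy":0.035},{"dx":-0.016,"dy":0.035},{"dx":-0.016,"dy":0.035},{"dx":-0.016,"dy":0.035},{"dx":-0.016,"dy":0.035},{"dx":-0.016,"dy":0.035},{"dx":-0.016,"dy":0.035},{"dx":-0.016,"dy":0.035},{"dx":-0.016,"dy":0.035},{"dx":-0.016,"dy":0.035}]}}

```text
$.commands[0]: bad value
```

Call:
{"api": "arm_command", "payload": {"commands": [{"dx":-0.016,"dy":0.035},{"dx":-0.016,"dy":0.035},{"dx":-0.016,"dy":0.035},{"dx":-0.016,"dy":0.035},{"dx":-0.016,"dy":0.035},{"dx":-0.016,"dy":0.035},{"dx":-0.016,"dy":0.035},{"dz":0.03},{"dz":0.03},{},{}]}}

```text
$.commands[0]: bad value
```

Call:
{"api": "arm_command", "payload": {"commands": [{"dx":0,"dy":0,"dz":0,"rx":0,"ry":0,"rz":-0.1225,"jaw":1},{"dx":0,"dy":0,"dz":0,"rx":0,"ry":0,"rz":-0.1225,"jaw":1},{"dx":0,"dy":0,"dz":0,"rx":0,"ry":0,"rz":-0.1225,"jaw":1},{"dx":0,"dy":0,"dz":0,"rx":0,"ry":0,"rz":-0.1225,"jaw":1},{"dx":0,"dy":0,"dz":0,"rx":0,"ry":0,"rz":-0.1225,"jaw":1},{"dx":0,"dy":0,"dz":0,"rx":0,"ry":0,"rz":-0.1225,"jaw":1},{"dx":0,"dy":0,"dz":0,"rx":0,"ry":0,"rz":-0.1225,"jaw":1},{"dx":0,"dy":0,"dz":0,"rx":0,"ry":0,"rz":-0.1225,"jaw":1},{"dx":0,"dy":0,"dz":0,"rx":0,"ry":0,"rz":-0.1225,"jaw":1},{"dx":0,"dy":0,"dz":0,"rx":0,"ry":0,"rz":-0.1225,"jaw":1},{"dx":0,"dy":0,"dz":0,"rx":0,"ry":0,"rz":-0.1225,"jaw":1},{"dx":0,"dy":0,"dz":0,"rx":0,"ry":0,"rz":-0.1225,"jaw":1}], "grip_force": 60}}

```text
clock: 1.1
tcp_pos: [0.1881, -0.5956, 0.2446]
eef_rot: [-1.974, -2.442, -0.001]
contact_force: [0.3, -0.1, -0.4]
opening: 1.001
gripper_force: 0.0
```

Call:
{"api": "arm_command", "payload": {"commands": [{"dx":0,"dy":0,"dz":0,"rx":0,"ry":0,"rz":-0.123,"jaw":1},{"dx":0,"dy":0,"dz":0,"rx":0,"ry":0,"rz":-0.123,"jaw":1},{"dx":0,"dy":0,"dz":0,"rx":0,"ry":0,"rz":-0.123,"jaw":1},{"dx":0,"dy":0,"dz":0,"rx":0,"ry":0,"rz":-0.123,"jaw":1},{"dx":0,"dy":0,"dz":0,"rx":0,"ry":0,"rz":-0.123,"jaw":1},{"dx":0,"dy":0,"dz":0,"rx":0,"ry":0,"rz":-0.123,"jaw":1},{"dx":0,"dy":0,"dz":0,"rx":0,"ry":0,"rz":-0.123,"jaw":1},{"dx":0,"dy":0,"dz":0,"rx":0,"ry":0,"rz":-0.123,"jaw":1},{"dx":0,"dy":0,"dz":0,"rx":0,"ry":0,"rz":-0.123,"jaw":1},{"dx":0,"dy":0,"dz":0,"rx":0,"ry":0,"rz":-0.123,"jaw":1},{"dx":0,"dy":0,"dz":0,"rx":0,"ry":0,"rz":-0.123,"jaw":1},{"dx":0,"dy":0,"dz":0,"rx":0,"ry":0,"rz":-0.122,"jaw":1},{"dx":-0.016,"dy":0.035,"dz":0,"rx":0,"ry":0,"rz":0,"jaw":1},{"dx":-0.016,"dy":0.035,"dz":0,"rx":0,"ry":0,"rz":0,"jaw":1},{"dx":-0.016,"dy":0.035,"dz":0,"rx":0,"ry":0,"rz":0,"jaw":1},{"dx":-0.016,"dy":0.035,"dz":0,"rx":0,"ry":0,"rz":0,"jaw":1},{"dx":-0.016,"dy":0.035,"dz":0,"rx":0,"ry":0,"rz":0,"jaw":1},{"dx":-0.016,"dy":0.035,"dz":0,"rx":0,"ry":0,"rz":0,"jaw":1},{"dx":-0.016,"dy":0.035,"dz":0,"rx":0,"ry":0,"rz":0,"jaw":1},{"dx":-0.016,"dy":0.035,"dz":0,"rx":0,"ry":0,"rz":0,"jaw":1}]}}

```text
clock: 2.77
tcp_pos: [0.2848, -0.3016, 0.2449]
eef_rot: [0.17, -3.137, -0.001]
contact_force: [0.4, -0.4, 1.0]
opening: 1.004
gripper_force: 0.0
```

Call:
{"api": "arm_command", "payload": {"commands": [{"dx":-0.016,"dy":0.035,"dz":0,"rx":0,"ry":0,"rz":0,"jaw":1},{"dx":-0.016,"dy":0.035,"dz":0,"rx":0,"ry":0,"rz":0,"jaw":1},{"dx":-0.016,"dy":0.035,"dz":0,"rx":0,"ry":0,"rz":0,"jaw":1},{"dx":-0.016,"dy":0.035,"dz":0,"rx":0,"ry":0,"rz":0,"jaw":1},{"dx":-0.016,"dy":0.035,"dz":0,"rx":0,"ry":0,"rz":0,"jaw":1},{"dx":-0.016,"dy":0.035,"dz":0,"rx":0,"ry":0,"rz":0,"jaw":1},{"dx":-0.016,"dy":0.035,"dz":0,"rx":0,"ry":0,"rz":0,"jaw":1},{"dx":-0.016,"dy":0.035,"dz":0,"rx":0,"ry":0,"rz":0,"jaw":1},{"dx":-0.016,"dy":0.035,"dz":0,"rx":0,"ry":0,"rz":0,"jaw":1},{"dx":-0.016,"dy":0.035,"dz":0,"rx":0,"ry":0,"rz":0,"jaw":1},{"dx":-0.016,"dy":0.035,"dz":0,"rx":0,"ry":0,"rz":0,"jaw":1},{"dx":-0.016,"dy":0.035,"dz":0,"rx":0,"ry":0,"rz":0,"jaw":1},{"dx":-0.016,"dy":0.035,"dz":0,"rx":0,"ry":0,"rz":0,"jaw":1},{"dx":-0.016,"dy":0.035,"dz":0,"rx":0,"ry":0,"rz":0,"jaw":1},{"dx":0,"dy":0,"dz":0.03,"rx":0,"ry":0,"rz":0,"jaw":1},{"dx":0,"dy":0,"dz":0.03,"rx":0,"ry":0,"rz":0,"jaw":1},{"dx":0,"dy":0,"dz":0,"rx":0,"ry":0,"rz":0,"jaw":1},{"dx":0,"dy":0,"dz":0,"rx":0,"ry":0,"rz":0,"jaw":1},{"dx":0,"dy":0,"dz":0,"rx":0,"ry":0,"rz":0,"jaw":1}]}}

```text
clock: 4.35
tcp_pos: [0.4544, 0.2076, 0.1861]
eef_rot: [-0.171, 3.137, 0.0]
contact_force: [-0.6, -0.1, 0.9]
opening: 0.997
gripper_force: 0.0
```

```bash
cat >> h.py <<'E'
from scipy.spatial.transform import Rotation as Rn
def tool(): 
    s=observe(); T=Rn.from_rotvec(s["eef_rot"]).as_matrix(); return s["tcp_pos"],T
def togo(target,yaw):
    p,T=tool(); d=T.T@(np.array(target)-p); y=np.arctan2(T[1,0],T[0,0])
    print("tcp",p.round(4),"yaw",y.round(4),"d_tool",d.round(4),"rz",-(((yaw-y)+np.pi)%(2*np.pi)-np.pi))
E
python3 - <<'E'
from h import *
togo([.4526,.2098,.037],.109+np.pi)
c=capture("wrist");np.save("w.npy",c["frame"]);import pickle;pickle.dump(c,open("w.pkl","wb"))
cv2.imwrite("pics/w1.png",cv2.cvtColor(c["frame"],cv2.COLOR_RGB2BGR))
print(proj(c,[.4526,.2098,.049]),proj(c,[.408,.205,.049]),proj(c,[.56,.2215,.055]),observe()["q"])
E
```

```text
tcp [0.4544 0.2076 0.1861] yaw -3.0329 d_tool [0.0016 0.0024 0.1491] rz -0.00028497077389211256
[330.72005444 221.4675707 ] [330.90511325 157.32341151] [330.55097269 356.5736375 ] [ 2.98832411e-01  9.44838228e-02 -3.75489606e-01  1.09832665e+00
  8.65803658e-06  1.90363966e-01]
```

View pics/w1.png

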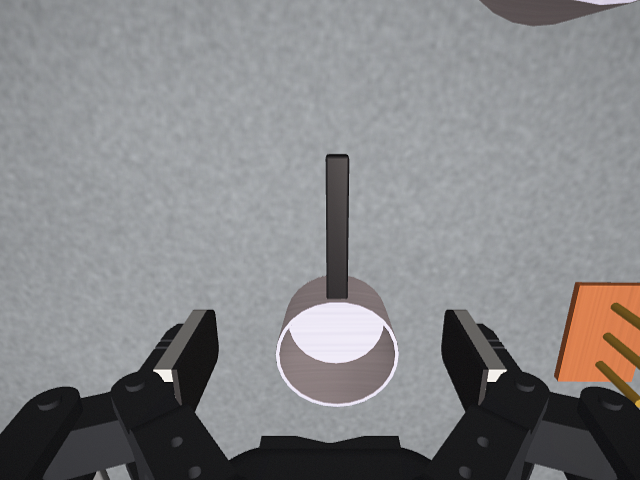

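Wrist view: the handle runs up column 337 (tip at row 154) and the rim centre is at (337,354). That is about 6 px right of the prediction, so I'll shift some 6 mm along tool y, then descend and close.

Call:
{"api": "arm_command", "payload": {"commands": [{"dx":0.003,"dy":0.006,"dz":0.03,"rx":0,"ry":0,"rz":0,"jaw":1},{"dx":0,"dy":0,"dz":0.03,"rx":0,"ry":0,"rz":0,"jaw":1},{"dx":0,"dy":0,"dz":0.03,"rx":0,"ry":0,"rz":0,"jaw":1},{"dx":0,"dy":0,"dz":0.03,"rx":0,"ry":0,"rz":0,"jaw":1},{"dx":0,"dy":0,"dz":0.02,"rx":0,"ry":0,"rz":0,"jaw":1},{"dx":0,"dy":0,"dz":0.009,"rx":0,"ry":0,"rz":0,"jaw":1},{"dx":0,"dy":0,"dz":0,"rx":0,"ry":0,"rz":0,"jaw":1},{"dx":0,"dy":0,"dz":0,"rx":0,"ry":0,"rz":0,"jaw":0.4},{"dx":0,"dy":0,"dz":0,"rx":0,"ry":0,"rz":0,"jaw":0.3},{"dx":0,"dy":0,"dz":0,"rx":0,"ry":0,"rz":0,"jaw":0.25},{"dx":0,"dy":0,"dz":0,"rx":0,"ry":0,"rz":0,"jaw":0.1},{"dx":0,"dy":0,"dz":0,"rx":0,"ry":0,"rz":0,"jaw":0},{"dx":0,"dy":0,"dz":0,"rx":0,"ry":0,"rz":0,"jaw":0},{"dx":0,"dy":0,"dz":0,"rx":0,"ry":0,"rz":0,"jaw":0},{"dx":0,"dy":0,"dz":0,"rx":0,"ry":0,"rz":0,"jaw":0},{"dx":0,"dy":0,"dz":0,"rx":0,"ry":0,"rz":0,"jaw":0}], "grip_force": 80}}

```text
clock: 5.73
tcp_pos: [0.4509, 0.2135, 0.0368]
eef_rot: [-0.171, 3.136, 0.0]
contact_force: [-1.5, -0.3, 5.3]
opening: 0.167
gripper_force: 78.6
```

Call:
{"api": "arm_command", "payload": {"commands": [{"dx":0,"dy":0,"dz":-0.01,"rx":0,"ry":0,"rz":0,"jaw":0},{"dx":0,"dy":0,"dz":-0.02,"rx":0,"ry":0,"rz":0,"jaw":0},{"dx":0,"dy":0,"dz":-0.02,"rx":0,"ry":0,"rz":0,"jaw":0},{"dx":0,"dy":0,"dz":0,"rx":0,"ry":0,"rz":0,"jaw":0},{"dx":0,"dy":0,"dz":0,"rx":0,"ry":0,"rz":0,"jaw":0},{"dx":0,"dy":0,"dz":0,"rx":0,"ry":0,"rz":0,"jaw":0}]}}

```text
clock: 6.23
tcp_pos: [0.4498, 0.2132, 0.0858]
eef_rot: [0.171, -3.136, 0.0]
contact_force: [0.8, -0.6, -1.5]
opening: 0.17
gripper_force: 78.1
```

```bash
python3 - <<'E'
from h import *
import pickle
cs={n:capture(n) for n in("top","side","wrist")};pickle.dump(cs,open("c1.pkl","wb"))
c0=pickle.load(open("c0.pkl","rb"))
bg=lambda f:cv2.cvtColor(f,cv2.COLOR_RGB2BGR)
z=lambda f,x0,y0,x1,y1,s:cv2.resize(bg(f)[y0:y1,x0:x1],(int((x1-x0)*s),int((y1-y0)*s)),interpolation=2)
t=np.hstack([z(cs["top"]["frame"],200,185,300,285,3),z(c0["top"]["frame"],360,130,460,230,3)])
s=np.hstack([z(cs["side"]["frame"],210,220,360,320,2.6),z(c0["side"]["frame"],180,160,310,260,2.6),])
w=z(cs["wrist"]["frame"],160,240,500,480,.88)
H=np.zeros((300+260,800,3),np.uint8);H[:300,:600]=t;H[300:,:s.shape[1]]=s;
H[:min(211,300),600:800]=cv2.resize(w,(200,211));cv2.imwrite("pics/c1.png",H);cv2.imwrite("pics/w2.png",bg(cs["wrist"]["frame"]))
s_=observe();print(s_["tcp_pos"],s_["contact_force"],s_["torque"],s_["opening"])
p,T=tool();yaw=np.arctan2(T[1,0],T[0,0])-np.pi
# dish rim prediction
u=np.array([np.cos(yaw),np.sin(yaw),0]);g=p+[0,0,.005];C=g+.108*u
for n in("top","side"):
  print(n,"rim ctr",proj(cs[n],C+[0,0,.013]),"end",proj(cs[n],g-.046*u))
E
```

```text
[0.44926919 0.21300767 0.08508187] [ 0.03203077  0.74411606 -0.5329359 ] [-0.03700512  0.08049769  0.00035986] 0.17112999624382075
top rim ctr [234.79267691 217.95602283] end [240.1524793  289.83730506]
side rim ctr [260.42289559 273.89668563] end [332.12481397 292.59258869]
```

View pics/c1.png

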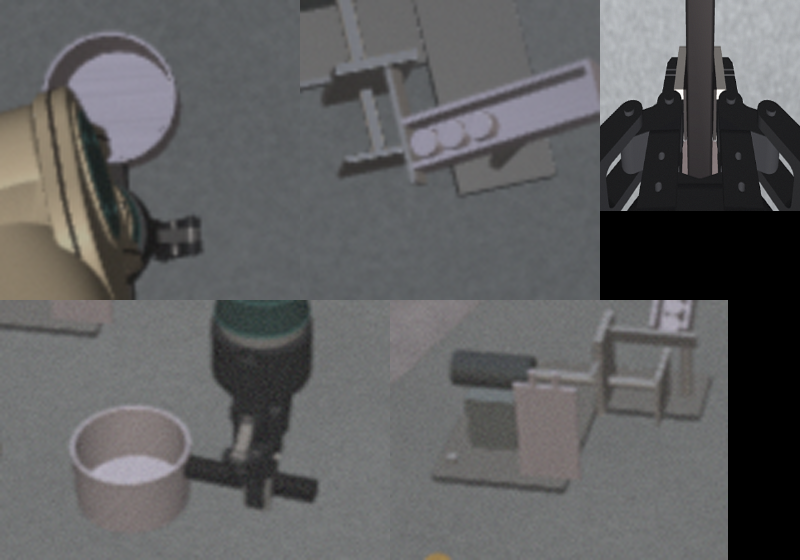

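Lifted and level: the rim centre is at about (237,218) in top and (260,276) in side, within 2 px of kinematics. The top camera reads about 4 mm low in y, so the feeder's drop point is about (0.644,-0.100). I'll turn and move to 65 mm short of it.

Call:
{"api": "arm_command", "payload": {"commands": [{"dx":0,"dy":0,"dz":-0.002,"rx":0,"ry":0,"rz":-0.066,"jaw":0},{"dx":0,"dy":0,"dz":0,"rx":0,"ry":0,"rz":-0.067,"jaw":0},{"dx":0.002,"dy":-0.0117,"dz":0,"rx":0,"ry":0,"rz":0,"jaw":0},{"dx":0.002,"dy":-0.0117,"dz":0,"rx":0,"ry":0,"rz":0,"jaw":0},{"dx":0.0039,"dy":-0.0234,"dz":0,"rx":0,"ry":0,"rz":0,"jaw":0},{"dx":0.0039,"dy":-0.0234,"dz":0,"rx":0,"ry":0,"rz":0,"jaw":0},{"dx":0.0039,"dy":-0.0234,"dz":0,"rx":0,"ry":0,"rz":0,"jaw":0},{"dx":0.0039,"dy":-0.0234,"dz":0,"rx":0,"ry":0,"rz":0,"jaw":0},{"dx":0.0039,"dy":-0.0234,"dz":0,"rx":0,"ry":0,"rz":0,"jaw":0},{"dx":0.0039,"dy":-0.0234,"dz":0,"rx":0,"ry":0,"rz":0,"jaw":0},{"dx":0.0039,"dy":-0.0234,"dz":0,"rx":0,"ry":0,"rz":0,"jaw":0},{"dx":0.0039,"dy":-0.0234,"dz":0,"rx":0,"ry":0,"rz":0,"jaw":0},{"dx":0.0039,"dy":-0.0234,"dz":0,"rx":0,"ry":0,"rz":0,"jaw":0},{"dx":0.0039,"dy":-0.0234,"dz":0,"rx":0,"ry":0,"rz":0,"jaw":0},{"dx":0.0039,"dy":-0.0234,"dz":0,"rx":0,"ry":0,"rz":0,"jaw":0},{"dx":0.0039,"dy":-0.0234,"dz":0,"rx":0,"ry":0,"rz":0,"jaw":0},{"dx":0.0039,"dy":-0.0234,"dz":0,"rx":0,"ry":0,"rz":0,"jaw":0},{"dx":0.002,"dy":-0.0117,"dz":0,"rx":0,"ry":0,"rz":0,"jaw":0},{"dx":0.002,"dy":-0.0117,"dz":0,"rx":0,"ry":0,"rz":0,"jaw":0},{"dx":0,"dy":0,"dz":0,"rx":0,"ry":0,"rz":0,"jaw":0}]}}

```text
clock: 8.05
tcp_pos: [0.4777, -0.1435, 0.0882]
eef_rot: [-0.374, 3.119, -0.001]
contact_force: [0.5, 0.6, -0.6]
opening: 0.175
gripper_force: 78.2
```

Call:
{"api": "arm_command", "payload": {"commands": [{"dx":0,"dy":0,"dz":0,"rx":0,"ry":0,"rz":0,"jaw":0},{"dx":0,"dy":0,"dz":0,"rx":0,"ry":0,"rz":0,"jaw":0},{"dx":0,"dy":0,"dz":0,"rx":0,"ry":0,"rz":0,"jaw":0}]}}

```text
clock: 8.3
tcp_pos: [0.4772, -0.1403, 0.0881]
eef_rot: [0.381, -3.118, -0.001]
contact_force: [0.2, -0.2, -0.5]
opening: 0.166
gripper_force: 78.2
```

```bash
cat > look.py <<'E'
from h import *
import sys
bg=lambda f:cv2.cvtColor(f,cv2.COLOR_RGB2BGR)
z=lambda f,x0,y0,x1,y1,s:cv2.resize(bg(f)[y0:y1,x0:x1],(int((x1-x0)*s),int((y1-y0)*s)),interpolation=2)
t=capture("top");s=capture("side")
cv2.imwrite(sys.argv[1],np.hstack([z(t["frame"],340,90,470,240,3),z(s["frame"],220,130,350,280,3)]))
yaw=.242;p,T=tool();y=np.arctan2(T[1,0],T[0,0])-np.pi
C=p+[0,0,.005]+.108*np.array([np.cos(y),np.sin(y),0]);o=observe()
print("tcp",p,"yaw",y,"axis",C,"F",o["contact_force"],"tau",o["torque"],"tilt",np.arccos(-T[2,2]))
d=C[:2]-[.644,-.100];print("feeder xy mm",1000*(d@[np.cos(yaw),np.sin(yaw)]),1000*(d@[-np.sin(yaw),np.cos(yaw)]))
q=proj(t,C+[0,0,.013]);print("rim top crop",(q-[340,90])*3); q=proj(s,C+[0,0,.013]);print("rim side crop",(q-[220,130])*3+[390,0])
E
python3 look.py pics/c2.png
```

```text
tcp [ 0.47746172 -0.140427    0.08821173] yaw -6.039588145995253 axis [ 0.5822732  -0.11437793  0.09321173] F [-0.40138949  0.51752549 -0.64297718] tau [-0.04709076  0.13637444  0.01752844] tilt 0.0005254335448000617
feeder xy mm -63.37372094975813 0.8335437526168737
rim top crop [157.37975194 363.24060829]
rim side crop [661.1067165  175.82466622]
```

View pics/c2.png

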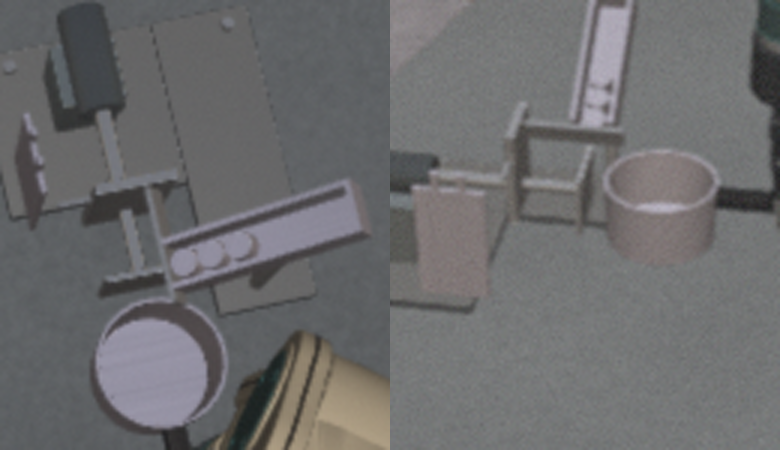

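The dish (rim centre about (161,364) in the top crop) lines up with the paddle face (about (141,275)), with the paddle still at rest and the slugs in the chute. I'll push part way first and check the force.

Call:
{"api": "arm_command", "payload": {"commands": [{"dx":-0.005,"dy":0,"dz":0,"rx":0,"ry":0,"rz":0,"jaw":0},{"dx":-0.005,"dy":0,"dz":0,"rx":0,"ry":0,"rz":0,"jaw":0},{"dx":-0.005,"dy":0,"dz":0,"rx":0,"ry":0,"rz":0,"jaw":0},{"dx":-0.005,"dy":0,"dz":0,"rx":0,"ry":0,"rz":0,"jaw":0},{"dx":-0.005,"dy":0,"dz":0,"rx":0,"ry":0,"rz":0,"jaw":0},{"dx":-0.005,"dy":0,"dz":0,"rx":0,"ry":0,"rz":0,"jaw":0},{"dx":-0.005,"dy":0,"dz":0,"rx":0,"ry":0,"rz":0,"jaw":0},{"dx":0,"dy":0,"dz":0,"rx":0,"ry":0,"rz":0,"jaw":0},{"dx":0,"dy":0,"dz":0,"rx":0,"ry":0,"rz":0,"jaw":0},{"dx":0,"dy":0,"dz":0,"rx":0,"ry":0,"rz":0,"jaw":0}], "grip_force": 100}}

```text
clock: 9.23
tcp_pos: [0.511, -0.1329, 0.088]
eef_rot: [0.379, -3.117, -0.0]
contact_force: [-4.6, -1.0, -0.3]
opening: 0.165
gripper_force: 101.1
```

```bash
python3 look.py pics/c3.png
```

```text
tcp [ 0.51106422 -0.13293474  0.08809931] yaw -6.041073338689724 axis [ 0.61591427 -0.10704136  0.09309931] F [-3.7817876  -0.89110968  0.42840127] tau [-0.21474686  0.83942883  0.00565123] tilt 0.0009815584416038507
feeder xy mm -28.954756724967304 -0.10557752277825815
rim top crop [147.87232132 317.08096819]
rim side crop [620.61398486 171.90116219]
```

View pics/c3.png

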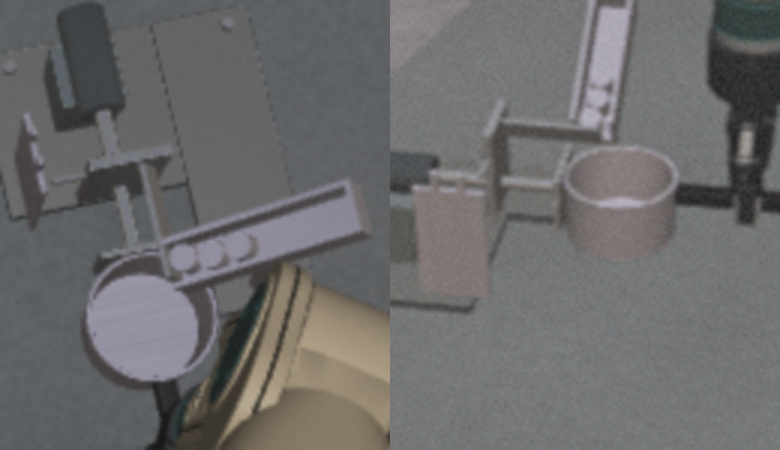

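Contact is at about 16 mm travel (force 4.2 N, matching geometry): the pointer has emerged at (50,181) and the slugs are still held. I'll push the remaining 29 mm.

Call:
{"api": "arm_command", "payload": {"commands": [{"dx":-0.005,"dy":0,"dz":0,"rx":0,"ry":0,"rz":0,"jaw":0},{"dx":-0.005,"dy":0,"dz":0,"rx":0,"ry":0,"rz":0,"jaw":0},{"dx":-0.005,"dy":0,"dz":0,"rx":0,"ry":0,"rz":0,"jaw":0},{"dx":-0.005,"dy":0,"dz":0,"rx":0,"ry":0,"rz":0,"jaw":0},{"dx":-0.005,"dy":0,"dz":0,"rx":0,"ry":0,"rz":0,"jaw":0},{"dx":-0.004,"dy":0,"dz":0,"rx":0,"ry":0,"rz":0,"jaw":0},{"dx":0,"dy":0,"dz":0,"rx":0,"ry":0,"rz":0,"jaw":0},{"dx":0,"dy":0,"dz":0,"rx":0,"ry":0,"rz":0,"jaw":0},{"dx":0,"dy":0,"dz":0,"rx":0,"ry":0,"rz":0,"jaw":0},{"dx":0,"dy":0,"dz":0,"rx":0,"ry":0,"rz":0,"jaw":0},{"dx":0,"dy":0,"dz":0,"rx":0,"ry":0,"rz":0,"jaw":0},{"dx":0,"dy":0,"dz":0,"rx":0,"ry":0,"rz":0,"jaw":0},{"dx":0,"dy":0,"dz":0,"rx":0,"ry":0,"rz":0,"jaw":0},{"dx":0,"dy":0,"dz":0,"rx":0,"ry":0,"rz":0,"jaw":0},{"dx":0,"dy":0,"dz":0,"rx":0,"ry":0,"rz":0,"jaw":0},{"dx":0,"dy":0,"dz":0,"rx":0,"ry":0,"rz":0,"jaw":0},{"dx":0,"dy":0,"dz":0,"rx":0,"ry":0,"rz":0,"jaw":0},{"dx":0,"dy":0,"dz":0,"rx":0,"ry":0,"rz":0,"jaw":0},{"dx":0,"dy":0,"dz":0,"rx":0,"ry":0,"rz":0,"jaw":0}]}}

```text
clock: 10.92
tcp_pos: [0.5375, -0.1259, 0.0874]
eef_rot: [0.378, -3.114, -0.001]
contact_force: [-6.7, -1.1, -0.8]
opening: 0.169
gripper_force: 101.0
```

```bash
python3 look.py pics/c4.png
```

```text
tcp [ 0.53749684 -0.1259395   0.08740181] yaw -6.041520002287285 axis [ 0.64235844 -0.10009295  0.09240181] F [-6.14548605 -1.90194178 -2.10178933] tau [-0.34303716  1.27531938  0.02655555] tilt 0.004533102557835914
feeder xy mm -1.616002213371061 0.30314593957712793
rim top crop [138.69493368 281.14658065]
rim side crop [588.39025576 170.14521139]
```

View pics/c4.png

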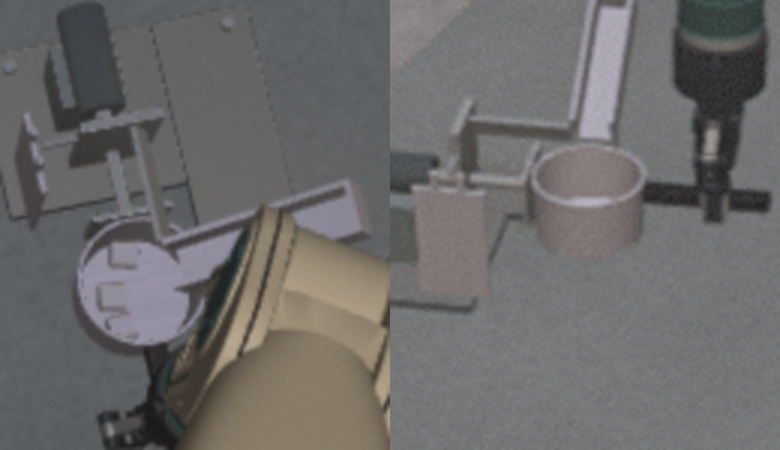

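All three slugs lie in the dish, at about (125,255), (113,297) and (120,328) in the crop. One enlarged look at the pointer and tabs.

```bash
python3 - <<'E'
from h import *
bg=lambda f:cv2.cvtColor(f,cv2.COLOR_RGB2BGR)
t=capture("top");s=capture("side")
cr=lambda f,x,y:cv2.resize(bg(f)[y:y+50,x:x+50],(400,400),interpolation=2)
im=np.hstack([cr(t["frame"],335,115),cr(s["frame"],220,155)]);cv2.imwrite("pics/c5.png",im)
# predicted pixels: tabs & pointer path (feeder frame), y 0.055, z .125
th=.242;R=np.array([[np.cos(th),-np.sin(th)],[np.sin(th),np.cos(th)]])
for n,x in dict(lo=.097,mid=.107,hi=.117,p0=.077,p1=.137).items():
  P=[*(R@[x,.06]+[.644,-.1]),.131];print(n,(proj(t,P)-[335,115])*8,(proj(s,P)-[220,155])*8+[400,0])
o=observe();print(o["clock"],o["contact_force"],o["tcp_pos"])
E
```

```text
lo [125.00569005 219.28730952] [573.46523558 259.83639073]
mid [116.88859138 183.75908446] [541.31452961 257.0907905 ]
hi [108.78666653 148.29727467] [509.20949188 254.34909023]
p0 [141.28557973 290.54375318] [637.9040426  265.33932445]
p1 [92.62816846 77.57215736] [445.1360325 248.8773564]
11.1167 [-6.09203832 -1.39669042 -0.81034297] [ 0.53750557 -0.12591847  0.08739849]
```

View pics/c5.png

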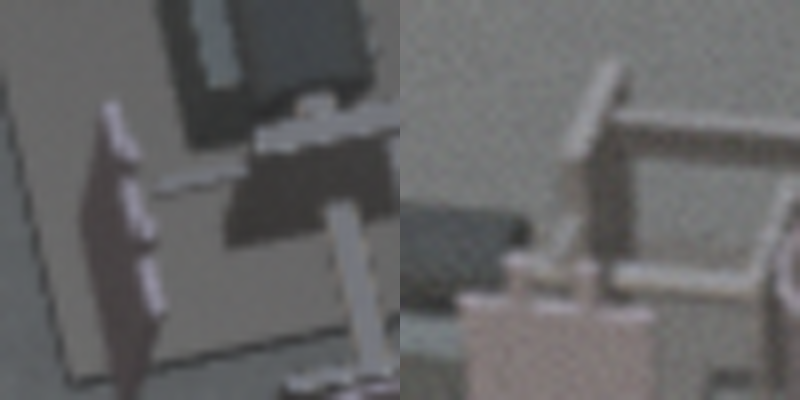

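In both views the pointer sits midway between the two tabs: the side view has the tabs at columns 520 and 587 with the pointer tip at about 545–570, and the top view has it at row 190 between marks at 155 and 240. The slugs are in and the force is steady at about 6.3 N, so I'm handing in.

```bash
python3 -c "
from rig import *
print(finish_job())"
```

```text
the job is handed in; nothing more can be done
None
```

I handed the job in with the dish held level under the feeder, all three slugs inside it and the paddle pushed in about 43–45 mm with its pointer between the tabs; the hand-in gave no verdict.

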